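# Pin the heating mantle carriage into line under the flask

## Robot

A 6-joint arm with a two-finger parallel gripper is mounted at the origin on the work surface. World frame = base frame: x ahead of the robot, y to its left, z up, the work surface at z = 0. Lengths are in m, angles in rad, forces in N, time in s.
With the tool pointing down it reaches from about 0.275 to 0.75 m from the base axis. Payload 10.2 kg.
Tool frame: the origin (TCP) lies midway between the tips of the shut fingers; the grasp point (between the pads) lies 19 mm behind it (env.hold_point_z is the distance from the TCP to the grasp point, in m); x points along the fingers, z is the direction in which the jaws open and shut, and the axes are right-handed (so a half turn about x gives the same grasp; the last joint's range is limited). The gripper opens to 85 mm and grips with 20 to 120 N. Pads are 22 mm wide; open, the fingers measure 114 mm over their backs; the gripper's body (76 mm by 85 mm) begins 54 mm behind the grasp point. The pads swing forward as they close: fully open they stand 13 mm farther back than shut.
Start: joints at [0.987, 0.313, 1.498, -0, 1.331, -0.223], TCP at [0.185, 0.491, 0.208] pointing down, gripper open.
Joint ranges: [-2.94, 2.94], [-0.97, 2.17], [0.19, 2.56], [-1.23, 4.37], [0.02, 3.11], [-2.88, 2.88]. Speed limits (rad/s): [2.39, 2.39, 3.01, 3.14, 3.14, 3.14].

## Interface

Orientations are given as a unit quaternion [x, y, z, w].
In Python, from bench import env, kinematics, monitor, eyes, job gives the robot as it stands. The module is installed in compiled form; this text tells all that it offers. Calls block until the motion is done:
- env.reach(position, orientation): joint-space move of the TCP to a pose.
- env.movel(position, velocity=0.15, frame=None, guard=None): straight line of the TCP; frame=None keeps the orientation; velocity is the mean speed in m/s. With guard (N) it stops when the force on the tool has changed by that much, and returns True; else False.
- env.set_joints(angles): joint-space move.
- env.release() and env.close_gripper(effort=None): open the fingers fully, or close them until they stop; effort is the grip in N (None keeps the last).
- env.hold(seconds).
- kinematics.ik(position, orientation): joint angles nearest the present ones, or None.
- monitor.sense(): the state.
- eyes.grab_frame(name): name is "scene" or "side" or "wrist"; returns a dict with "frame" (420x560x3 uint8, red, green, blue), "mtx" (3x3 intrinsics, pixels), "view" (4x4, takes a point from world to camera coordinates). Camera axes: x right, y down, z forward; pixel columns grow to the right and rows downward; lengths in m; the calibration is good to about 2 mm. A picture is of the moment at which its call begins. There is no depth.
A pose or a line that the arm cannot do raises env.MotionError and nothing moves.
- job.hand_in(): hands the job in, once; it reports no verdict.
The state is a dict: "clock": time; "joints": joint angles; "qvel": joint speeds; "joint_efforts": joint torques, N m; "position": TCP position; "ee_rot": TCP orientation; "contact_force": force on the tool from outside, world axes, zero at the start; "ft_torque": the same for the moment, N m; "finger_gap": opening from 0.0 (shut) to 1.0 (fully open).
Only numpy, scipy, OpenCV 4.12 (cv2) and the standard library are available. Lean on these libraries where they do the work, as an engineer would, in place of code of your own. Each camera call takes 0.05 s, during which the arm holds its last target.

## Task

The hot heating mantle's carriage has stopped about a centimetre out of line, one way or the other, so the holes in its tongue do not sit under those of the stand's lug. Take the orange-handled tapered drift from the rack, feel its tip gently through the larger hole of the lug into the hole of the tongue below, and push it down until its collar sits flat on the lug and the carriage is drawn into line; then put the black-handled locking pin fully home through the smaller pair of holes, and let go of both, leaving them in place. Never force the drift or the pin, do not touch the rig, its hot mantle or the glassware with the gripper, and leave everything else where it stands.

Things in the scene. Friction and masses are not known exactly. Their poses are not given: they have to be found in the camera images.
- hole_a (a point): Larger hole (18 mm) in the steel lug of the rig, black-rimmed: centre of its mouth, on the lug's top face, 90 mm above the table. The lug is a fixed level plate 10 mm thick, 144 mm along x, 50 mm along y. Axes: x along the row of the two holes, from the larger to the smaller one, y level, from the lug towards the mantle, z up. Below the carriage's tongue 53 mm are free.
- hole_b (a point): Smaller hole (12 mm) in the same lug, centre of its mouth on the top face; 80 mm from hole_a along x. Same axes. A 12 mm hole of the tongue belongs under it, and comes in line together with the larger one.
- rig: The reflux rig: steel base 220 x 320 x 15 mm, the lug, a yellow stand rod and, clamped to it, a round glass flask with condenser, 180 mm from the hole row towards +y, 0.62 m high. Fixed. Origin: centre of the underside of the base; axes as for hole_a, which lies at (-40, -130, 90) mm.
- drift_grip (a point): Tapered steel drift, square orange handle, tip down in a hole of the rack, 160 g. Point: middle of the handle, on its axis. Handle 22 x 22 mm, sides along x and y, top 27 mm above the point; collar 28 mm across, 6 mm thick, underside 33 mm below the point. Then a round shank 17 mm thick, 24 mm long, then a taper 45 mm long to a flat tip 4 mm across, 102 mm below the point. z up.
- drift_collar (a point): Centre of the underside of the drift's collar, the face that must sit on the lug around hole_a. A slow steady push of 8 to 15 N carries the drift home once its tip is in both holes; the collar's landing is felt as a sharp rise. More than 35 N on drift or pin is forcing.
- pin_grip (a point): Straight steel locking pin with a square black handle, standing in another hole of the rack, 100 g. Handle and collar just as on the drift (22 x 22 mm, top 27 mm above this point, collar underside 33 mm below it). Under the collar a round shank 10 mm thick and 42 mm long, the last 6 mm of it tapering to 6 mm. z points up along its axis.
- pin_collar (a point): Centre of the underside of the locking pin's collar, the face that must sit on the lug around hole_b.
- rack: White plastic block 160 x 50 x 75 mm, fixed; origin: centre of its underside; three 20 mm holes right through it, 50 mm apart along its x. The drift, the locking pin and the nut driver stand in them in any order, collars on its top, with some play.
- driver: Blue-handled nut driver in the rack, same handle as the drift's. Bystander. Origin at the underside of its collar.
- amber_bottle: Brown reagent bottle, 64 mm across, 140 mm high. Bystander. Origin: centre of its foot.
- wash_bottle: White wash bottle with red cap, 68 mm across, 180 mm high. Bystander.
- jar: Small white jar, 56 mm across, 75 mm high. Bystander.
- beaker: Glass beaker, 72 mm across, 95 mm high. Bystander.
- spatula: Steel spatula, 190 mm long, lying on the table. Bystander.
- boss_head: Dark boss-head clamp, 50 x 32 x 30 mm, lying on the table. Bystander.
- mantle (a joint): Travel (m) of the mantle's carriage since the start, along +y of hole_a. Hot blue mantle, 148 mm across, top 154 mm above the table. Its yellow tongue, a 10 mm plate, lies 2 mm below the lug (12 mm below the lug's top) with an 18 and a 12 mm hole; they start 9 to 10.5 mm off the lug's, to +y or -y, unmeasured: look through the holes or feel. The carriage drags with 8 N and stays put.
Mind the look-alikes: they are no part of the job. What is shaped like the part that bears pin_grip but white or yellow is not meant.

How it is judged:
On the way, in this order (a step that is already met when the one before it is completed fails the run):
1. the drift is home through the larger holes: its collar on the lug, and the carriage drawn over (horizontal distance between drift_collar and hole_a below 0.003 m and z of drift_collar in the frame of hole_a below 0.002 m and (value of joint mantle above 0.007 m or value of joint mantle below -0.007 m)), for 0.2 s.
2. the locking pin is home through the smaller holes: its collar on the lug (horizontal distance between pin_collar and hole_b below 0.003 m and z of pin_collar in the frame of hole_b below 0.002 m), for 0.2 s.
At the end, for the whole second after the job is handed in: The drift and the locking pin stand at rest, let go, each down through lug and tongue with its collar within 2 mm of the lug's top and within 3 mm of its own hole's centre, and the carriage has been drawn over by more than 7 mm, into line (all of step 1 and all of step 2 and linear speed of each of drift, pin below 0.02 m/s); the robot touches nothing.
It fails at once if the drift is forced: it presses on the rig or the mantle's carriage with more than 35 N (contact force between drift and rig above 35 N or contact force between drift and mantle above 35 N).
It fails at once if the locking pin is forced: it presses on the rig or the mantle's carriage with more than 35 N (contact force between pin and rig above 35 N or contact force between pin and mantle above 35 N).
It fails at once if the gripper or arm touches the rig, the hot mantle or the glassware (contact force between any of the fingers, the arm and rig above 1 N or contact force between any of the fingers, the arm and mantle above 1 N).
It fails at once if a bystander is moved by more than 20 mm (distance of any of driver, amber_bottle, wash_bottle, jar, beaker, spatula, boss_head from where it was at the start of the episode above 0.02 m).
It also fails if it takes over 72 s, if anything falls off the work surface, if the arm or the gripper's body presses on something with over 40 N, if the wrist force passes 120 N, or if a joint passes its speed limit or range.

## Working session

There is one attempt and no reset: what is moved stays moved. The work goes in short steps, each a Python script; the robot and the scene stay as the last script left them, time stands still between calls to the robot, and variables do not carry over. Pictures are saved under pics/ and viewed, and the job is handed in when it is done.

```bash
mkdir -p pics; cat > h.py <<'E'
import numpy as np, cv2
from bench import env, kinematics, monitor, eyes, job
def snap(n,f):
    d=eyes.grab_frame(n); cv2.imwrite('pics/'+f+'.png',d['frame'][:,:,::-1]); np.savez('pics/'+f+'.npz',**d); return d
def load(f): return dict(np.load('pics/'+f+'.npz'))
def ray(d,u,v):
    V=d['view'];R=V[:3,:3];t=V[:3,3]; c=-R.T@t
    r=R.T@np.linalg.solve(d['mtx'],[u,v,1.]); return c,r/np.linalg.norm(r)
def plane(d,u,v,z):
    c,r=ray(d,u,v); return c+r*(z-c[2])/r[2]
def tri(*obs):
    A=np.zeros((3,3));b=np.zeros(3);L=[]
    for d,u,v in obs:
        c,r=ray(d,u,v);P=np.eye(3)-np.outer(r,r);A+=P;b+=P@c;L.append((c,r))
    x=np.linalg.solve(A,b); return x,[float(np.linalg.norm((np.eye(3)-np.outer(r,r))@(x-c))) for c,r in L]
def proj(d,p):
    q=d['mtx']@(d['view'][:3,:3]@np.asarray(p)+d['view'][:3,3]); return q[:2]/q[2]
E
python3 - <<'E'
from h import *
for n in('scene','side','wrist'):
    d=snap(n,n+'0'); print(n,np.round(-d['view'][:3,:3].T@d['view'][:3,3],3),d['mtx'][0,0])
print(monitor.sense())
E
```

```text
scene [1.059 0.243 0.828] 444.49828863348654
side [ 0.376 -0.908  0.93 ] 504.51201033217825
wrist [0.12  0.515 0.375] 337.34915365589256
{'clock': 0.15, 'joints': array([ 9.86600153e-01,  3.13307503e-01,  1.49822522e+00,  6.29251338e-06,
        1.33100262e+00, -2.23415536e-01]), 'qvel': array([-0.00114201, -0.00105792, -0.00309557,  0.00047888, -0.00025265,
        0.00106772]), 'joint_efforts': array([ 1.16055286e-03, -4.12365997e+01, -2.59793651e+01, -2.05152455e-04,
        3.23213040e-03, -5.27265613e-06]), 'position': array([0.18523037, 0.4910216 , 0.20778776]), 'ee_rot': array([-0.40230171,  0.58190401,  0.40205749,  0.58128377]), 'contact_force': array([-0.4448954 , -0.09751386,  0.98431419]), 'ft_torque': array([0.00122362, 0.04553873, 0.02668134]), 'finger_gap': 1.0021018153982149}
```

View pics/scene0.png

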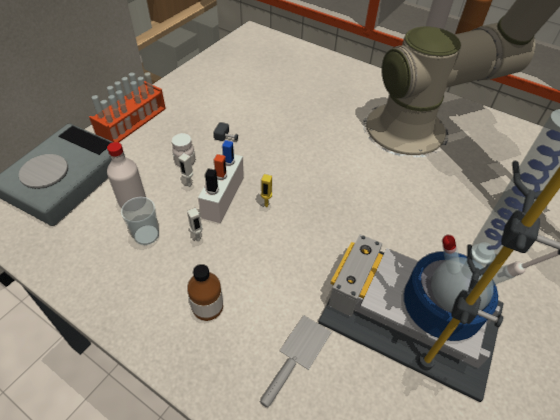

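View pics/side0.png

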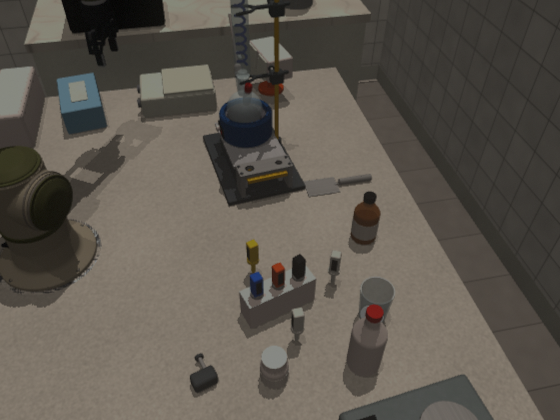

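View pics/wrist0.png

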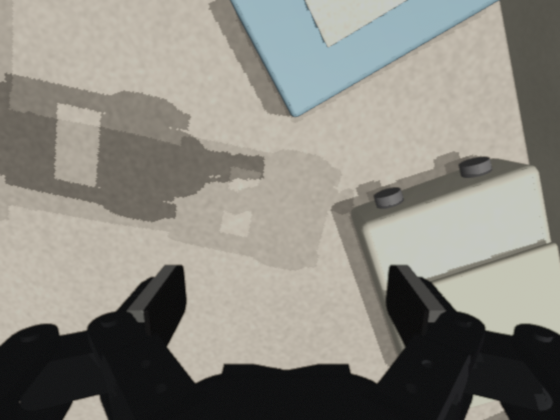

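The scene view shows the orange drift in the middle of the rack (220,165), the black pin at (212,180) and the blue driver at (228,150). The lug is at about (360,267), with its two holes near (351,280) and (367,250). White and yellow look-alikes stand around the rack. I'll take rough positions from these two views, then refine with the wrist camera.

```bash
python3 - <<'E'
from h import *
s=load('scene0');d=load('side0')
for n,f in(('scene0',s),('side0',d)):
    x,y,w,h=(170,120,120,120) if n=='scene0' else (220,220,140,110)
    im=cv2.resize(f['frame'][y:y+h,x:x+w,::-1],None,fx=5,fy=5,interpolation=cv2.INTER_CUBIC);cv2.imwrite('pics/r_%s.png'%n,im)
    x,y,w,h=(310,210,150,110) if n=='scene0' else (200,110,110,100)
    im=cv2.resize(f['frame'][y:y+h,x:x+w,::-1],None,fx=5,fy=5,interpolation=cv2.INTER_CUBIC);cv2.imwrite('pics/l_%s.png'%n,im)
def blob(f,c):
    h=cv2.cvtColor(f['frame'],cv2.COLOR_RGB2HSV);H,S,V=cv2.split(h)
    m=((H<12)&(S>150)&(V>80)) if c=='o' else ((H>105)&(H<130)&(S>150)&(V>60))
    n,l,st,ce=cv2.connectedComponentsWithStats(m.astype('uint8'))
    return [(st[i],ce[i].round(1)) for i in range(1,n) if st[i][4]>40]
for c in 'ob':
  for f in(s,d): print(c,[(list(map(int,a)),b.tolist()) for a,b in blob(f,c)])
print(tri((s,220,165),(d,279,274)))
print(tri((s,212,180),(d,299,266)))
print(tri((s,228,151),(d,257,284)))
E
```

```text
o [([257, 0, 146, 47, 1509], [341.6, 20.4]), ([492, 74, 68, 29, 671], [529.8, 87.0]), ([89, 81, 76, 75, 1609], [126.1, 118.4]), ([214, 155, 11, 22, 176], [219.2, 164.8]), ([443, 236, 13, 14, 106], [449.4, 241.1])]
o [([272, 263, 12, 10, 79], [277.6, 267.3]), ([367, 305, 16, 14, 182], [374.6, 311.3])]
b [([223, 141, 10, 22, 157], [227.5, 150.6]), ([415, 280, 30, 38, 185], [429.5, 303.3]), ([483, 286, 15, 28, 166], [492.1, 302.7]), ([459, 315, 27, 25, 238], [473.2, 326.2])]
b [([250, 273, 12, 9, 75], [255.7, 276.9])]
(array([ 0.51677356, -0.26364591,  0.11005209]), [0.0009576561226920917, 0.0009576561226920728])
(array([ 0.56284543, -0.24957693,  0.1079225 ]), [0.0010587440999332313, 0.0010587440999332916])
(array([ 0.46774947, -0.27893817,  0.10878201]), [0.0007995523511033156, 0.0007995523511032097])
```

View pics/r_scene0.png

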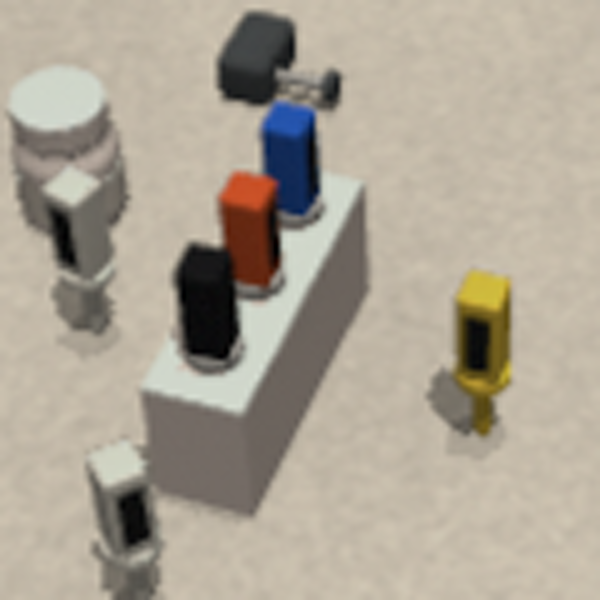

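View pics/l_scene0.png

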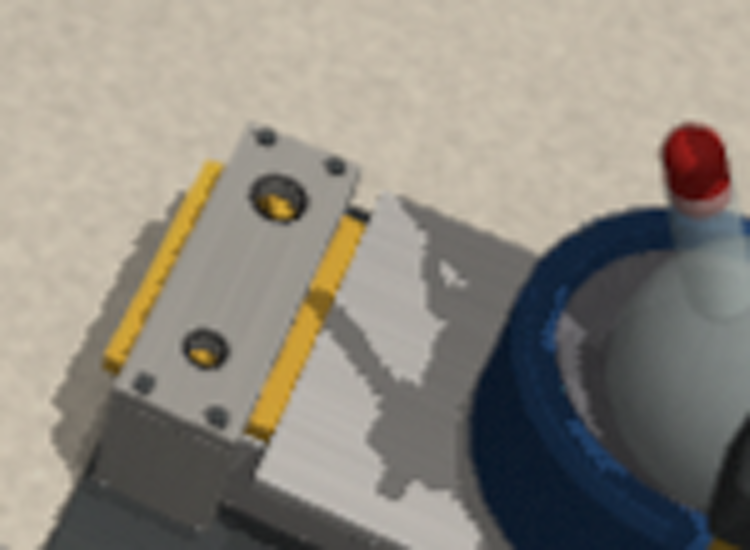

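View pics/r_side0.png

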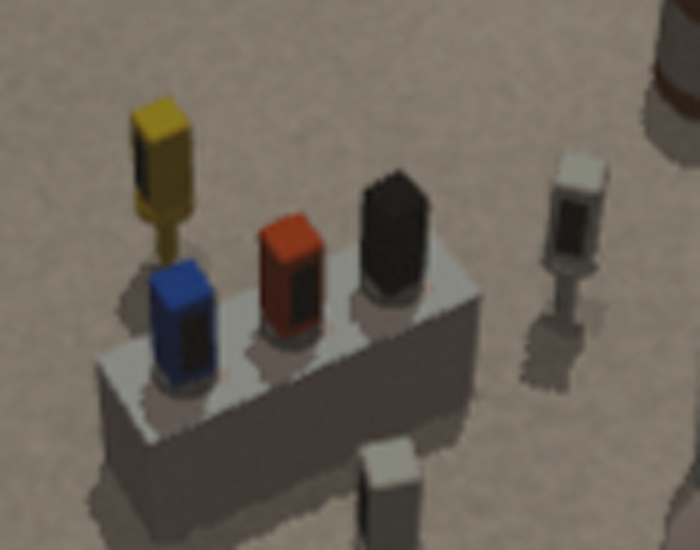

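View pics/l_side0.png

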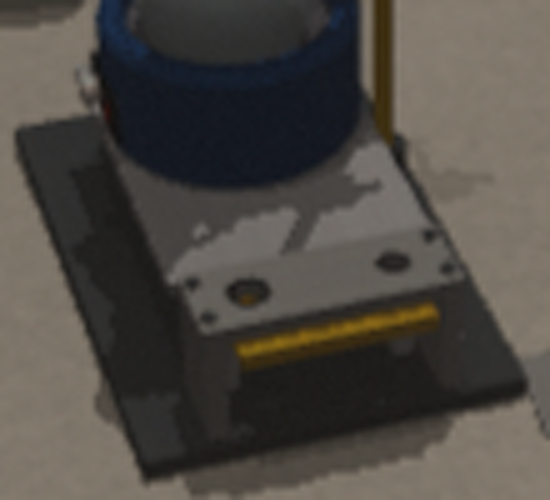

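```bash
cat >> h.py <<'E'
from scipy.spatial.transform import Rotation as Ro
def quat(ang):  # jaw axis (tool z) at world yaw ang, pointing down
    z=np.array([np.cos(ang),np.sin(ang),0]);x=np.array([0,0,-1.]);y=np.cross(z,x)
    return Ro.from_matrix(np.c_[x,y,z]).as_quat()
E
python3 - <<'E'
from h import *
s=load('scene0');d=load('side0')
a=tri((s,365.8,249.8),(d,249.6,168.4));b=tri((s,351,279.8),(d,278.6,162.4));print(a,b)
v=b[0]-a[0];print(np.linalg.norm(v),np.degrees(np.arctan2(v[1],v[0])))
w=load('wrist0');st=monitor.sense();R=Ro.from_quat(st['ee_rot']).as_matrix();c=-w['view'][:3,:3].T@w['view'][:3,3]
print('cam in tool',R.T@(c-st['position']),'fwd in tool',R.T@w['view'][2,:3], 'up', R.T@-w['view'][1,:3])
for ang in (107,-73):
  q=kinematics.ik([.515,-.264,.30],quat(np.radians(ang)));print(ang,q)
th=np.arctan2(v[1],v[0])
for k in range(4):
  ang=th+k*np.pi/2
  print(k,np.degrees(ang),kinematics.ik(a[0]+[0,0,.15],quat(ang)))
E
```

```text
(array([0.51949603, 0.1151121 , 0.08796279]), [0.0007970991751899451, 0.0007970991751899921]) (array([0.59912031, 0.12362933, 0.08821308]), [0.000740293976277822, 0.0007402939762777571])
0.08007891630549022 6.105587547041695
cam in tool [-0.16737699  0.06920334 -0.000238  ] fwd in tool [ 0.96239049 -0.27166548 -0.00155326] up [2.71666212e-01 9.62391497e-01 2.75518474e-04]
107 [-6.76030936e-01  3.94039310e-01  1.14953280e+00 -4.44089210e-16
  1.59802055e+00 -2.54353324e+00]
-73 [-6.76030936e-01  3.94039310e-01  1.14953280e+00 -4.44089210e-16
  1.59802055e+00  5.98059418e-01]
0 6.105587547041695 [-2.28722502e-03  3.08720760e-01  1.42533039e+00 -4.44089210e-16
  1.40754151e+00 -1.08849830e-01]
1 96.1055875470417 [-2.28722502e-03  3.08720760e-01  1.42533039e+00 -4.44089210e-16
  1.40754151e+00 -1.67964616e+00]
2 186.1055875470417 None
3 276.1055875470417 [-2.28722502e-03  3.08720760e-01  1.42533039e+00 -4.44089210e-16
  1.40754151e+00  1.46194650e+00]
```

```bash
python3 - <<'E'
from h import *
q=quat(np.radians(-73))
def at(r,deg,z): a=np.radians(deg); return np.array([r*np.cos(a),r*np.sin(a),z])
# retract keeping start orientation, then sweep base at small radius
st=monitor.sense()
q1=kinematics.ik(at(.33,69,.28),st['ee_rot']); q3=kinematics.ik([.49,-.275,.30],q); print(q1,q3)
env.set_joints(q1); print(monitor.sense()['clock'])
q2=np.array(q1); q2[0]=q3[0]+.15; q2[5]=q3[5]; env.set_joints(q2); print(monitor.sense()['clock'])
env.set_joints(q3); d=snap('wrist','wr1'); print(monitor.sense()['clock'])
env.movel([.54,-.26,.30]); d=snap('wrist','wr2'); st=monitor.sense(); print(st['clock'],st['position'],st['contact_force'])
E
```

```text
[ 8.44232016e-01 -1.91255071e-01  1.85008566e+00 -1.28191123e-04
  1.48369608e+00 -3.65770965e-01] [-7.19905563e-01  3.53229060e-01  1.20676164e+00 -4.44089210e-16
  1.58160196e+00  5.54184790e-01]
0.9917
2.625
3.7167
4.2667 [ 0.53938696 -0.2599483   0.30033612] [-0.51793249  0.37241722  0.15818199]
```

View pics/wr1.png

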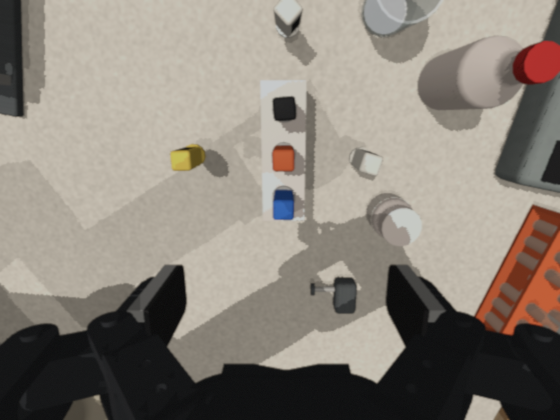

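View pics/wr2.png

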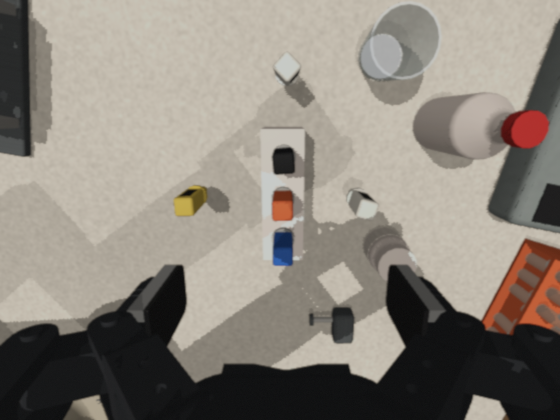

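The wrist views confirm that all three handles are square to the rack. Orange is at (284,158) in the first and (283,205) in the second, and black is one pitch above it. The yellow and white look-alikes are about 80–100 mm to the sides. Next I'll segment the top faces and triangulate.

```bash
python3 - <<'E'
from h import *
ims=[]
for n,y in(('wr1',90),('wr2',135)):
    f=load(n); ims.append(cv2.resize(f['frame'][y:y+135,245:325,::-1],None,fx=4.4,fy=4.4,interpolation=cv2.INTER_CUBIC))
cv2.imwrite('pics/hz.png',np.hstack(ims))
for n in('wr1','wr2'):
    f=load(n)['frame'];g=cv2.cvtColor(f,cv2.COLOR_RGB2HSV)
    print(n,[(v,g[v,283].tolist()) for v in (range(140,176,2) if n=='wr1' else range(186,224,2))])
E
```

```text
wr1 [(140, [19, 18, 195]), (142, [20, 19, 157]), (144, [15, 24, 147]), (146, [7, 163, 105]), (148, [8, 194, 108]), (150, [8, 184, 159]), (152, [9, 176, 181]), (154, [9, 175, 184]), (156, [9, 176, 183]), (158, [9, 178, 182]), (160, [9, 177, 182]), (162, [9, 179, 181]), (164, [9, 180, 180]), (166, [9, 181, 179]), (168, [8, 180, 177]), (170, [8, 158, 153]), (172, [16, 27, 179]), (174, [19, 21, 192])]
wr2 [(186, [23, 12, 165]), (188, [19, 19, 144]), (190, [11, 60, 131]), (192, [8, 184, 104]), (194, [7, 191, 104]), (196, [8, 194, 105]), (198, [8, 194, 105]), (200, [8, 193, 124]), (202, [8, 180, 181]), (204, [9, 173, 193]), (206, [9, 174, 194]), (208, [9, 175, 194]), (210, [9, 175, 194]), (212, [9, 176, 194]), (214, [9, 176, 194]), (216, [9, 176, 194]), (218, [9, 178, 193]), (220, [8, 107, 181]), (222, [17, 23, 197])]
```

View pics/hz.png

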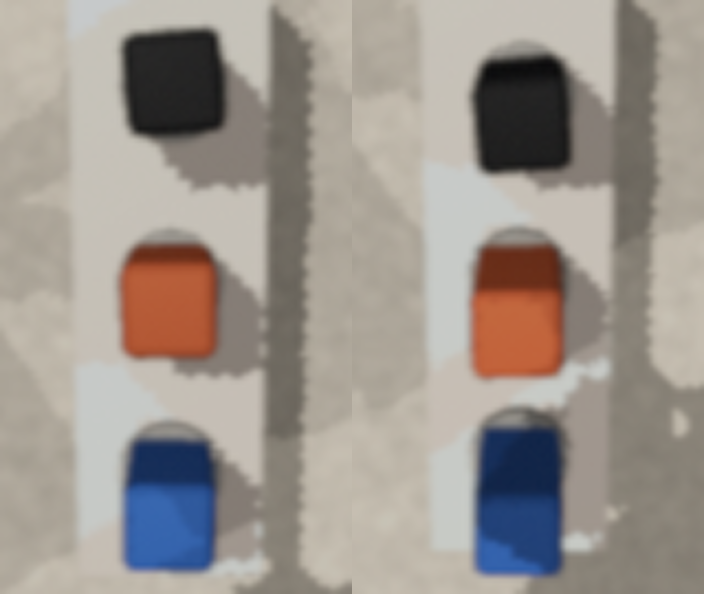

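```bash
python3 - <<'E'
from h import *
a=load('wr1');b=load('wr2')
C=[]
for f,(y0,y1) in((a,(140,180)),(b,(185,228))):
    im=f['frame'][y0:y1,265:305].astype(int);m=((im[...,0]>140)&(im[...,0]-im[...,2]>70)).astype('uint8')
    r=cv2.minAreaRect(cv2.findNonZero(m));C.append((r[0][0]+265,r[0][1]+y0));print(r)
o=tri((a,*C[0]),(b,*C[1]));k=tri((a,284.3,108.6),(b,283.6,163.6));print('orange top',C,o,'black top',k)
print('plane', plane(a,*C[0],.135),plane(b,*C[1],.135)); print('plane',plane(a,284.3,108.6,.135),plane(b,283.6,163.6,.135))
# rack line direction, from rack edges at z=.075
for f,pts in((b,[(263,128.5),(263,260)]),(b,[(304.5,128),(304.5,260)])):
    p=[plane(f,*q,.075) for q in pts];v=p[0]-p[1];print(p,np.degrees(np.arctan2(v[1],v[0])),np.linalg.norm(v))
E
```

```text
((18.0, 20.0), (20.0, 20.0), 90.0)
((17.0, 25.5), (19.0, 20.0), 90.0)
orange top [(283.0, 160.0), (282.0, 210.5)] (array([ 0.51392555, -0.26383931,  0.13481627]), [0.0001424360926697419, 0.00014243609266981173]) black top (array([ 0.56066338, -0.2511439 ,  0.13696221]), [6.700784171442244e-05, 6.700784171445102e-05])
plane [ 0.51398715 -0.2639708   0.135     ] [ 0.51393725 -0.2636889   0.135     ]
plane [ 0.5606749  -0.25106329  0.135     ] [ 0.56041723 -0.25127761  0.135     ]
[array([ 0.58351022, -0.21955292,  0.075     ]), array([ 0.42825932, -0.26391746,  0.075     ])] 15.947831565542089 0.1614653310104958
[array([ 0.59777053, -0.26429971,  0.075     ]), array([ 0.44356558, -0.31403178,  0.075     ])] 17.874838566722865 0.1620260576263383
```

```bash
python3 - <<'E'
from h import *
print(env.hold_point_z)
q=quat(np.radians(-73.1))
env.movel([.514,-.264,.25],velocity=.3,frame=q) if False else env.reach([.514,-.264,.22],q)
print(env.movel([.514,-.264,.093],velocity=.12,guard=12))
st=monitor.sense();print(st['clock'],st['position'],st['contact_force'])
env.close_gripper(80); st=monitor.sense();print(st['clock'],st['finger_gap'],st['contact_force'])
snap('wrist','g1')
print(env.movel([.514,-.264,.26],velocity=.2))
st=monitor.sense();print(st['clock'],st['finger_gap'],st['contact_force'],st['position'])
snap('wrist','g2')
E
```

```text
0.0187
False
5.9083 [ 0.51439551 -0.26425463  0.09379962] [ 0.02183221  0.62384161 -0.51532586]
6.5167 0.2354266616524595 [-0.6189905   1.05020803  3.61459592]
False
7.55 0.2340677285413213 [-0.74504525 -0.68327609 -2.41718259] [ 0.51356891 -0.26373595  0.2584806 ]
```

View pics/g2.png

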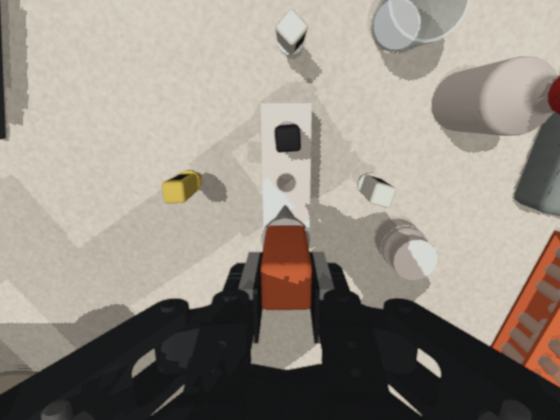

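```bash
python3 - <<'E'
from h import *
f=load('g2');st=monitor.sense();R=Ro.from_quat(st['ee_rot']).as_matrix()
print('tip pred px',proj(f,st['position']+R@[.088,0,0]),'tipcentre seen ~286,207')
th=np.radians(6.1);ex=np.array([np.cos(th),np.sin(th),0]);A=np.array([.5195,.1151,0])
q=quat(th-np.pi/2)
p=A-.075*ex;p[2]=.26
env.reach(p,q); print(monitor.sense()['clock'])
p[2]=.215; env.movel(p); snap('wrist','l1')
p=p+.045*ex; env.movel(p); snap('wrist','l2'); st=monitor.sense();print(st['clock'],st['position'],st['contact_force'])
E
```

```text
tip pred px [285.57947902 205.82329058] tipcentre seen ~286,207
9.0083
10.0083 [0.48908726 0.11191148 0.21527423] [-1.15197591 -0.63120413 -2.1239041 ]
```

View pics/l1.png

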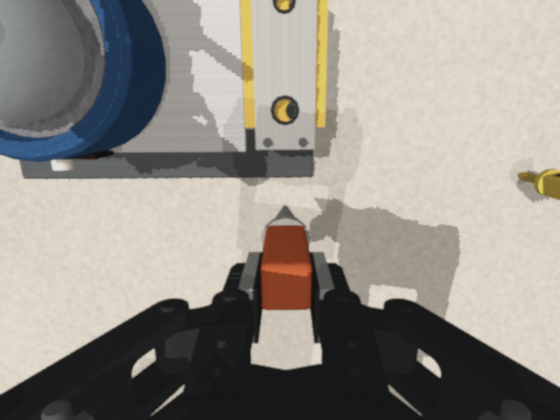

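View pics/l2.png

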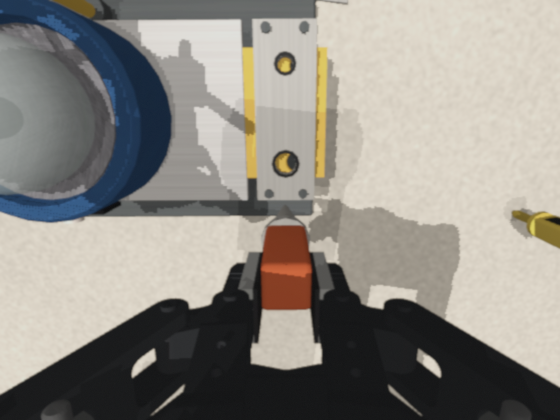

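```bash
python3 - <<'E'
from h import *
a=load('l1')['frame'][90:130,265:305,::-1];b=load('l2')['frame'][143:183,265:305,::-1]
cv2.imwrite('pics/lz.png',cv2.resize(np.hstack([a,b]),None,fx=10,fy=10,interpolation=cv2.INTER_CUBIC))
cv2.imwrite('pics/lz2.png',cv2.resize(load('l2')['frame'][43:83,265:305,::-1],None,fx=10,fy=10,interpolation=cv2.INTER_CUBIC))
E
```

```text
(no output)
```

View pics/lz.png

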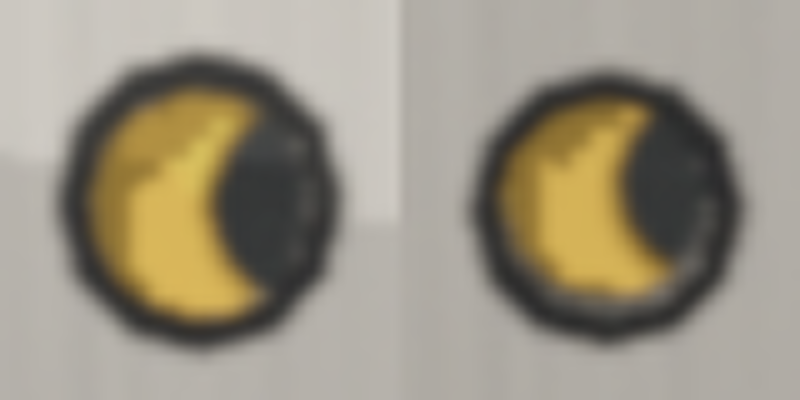

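View pics/lz2.png

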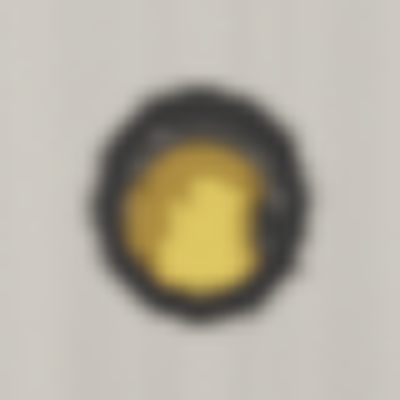

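The tongue hole's dark crescent lies at the right of hole_a, which is the -y side, so the carriage has to move toward +y. hole_a is at (284.5,109.5) in l1 and (285.2,163.2) in l2. hole_b is at (284.8,62.8) in l2.

```bash
python3 - <<'E'
from h import *
a=load('l1');b=load('l2');s=load('scene0');d=load('side0')
A=tri((a,284.5,109.5),(b,285.2,163.2));print('A',A,plane(a,284.5,109.5,.09),plane(b,285.2,163.2,.09))
B=plane(b,284.8,62.8,.09);print('B',B)
# row direction from lug edges, l2 and l1
v=B-plane(b,285.2,163.2,.09);print(np.linalg.norm(v),np.degrees(np.arctan2(v[1],v[0])))
e=[plane(b,*p,.09) for p in((253.5,22),(253.5,200))];v=e[0]-e[1];print('edge',np.degrees(np.arctan2(v[1],v[0])))
e=[plane(b,*p,.09) for p in((317,22),(312.5,200))];v=e[0]-e[1];print('edge',np.degrees(np.arctan2(v[1],v[0])))
th=np.radians(6.1);ey=np.array([-np.sin(th),np.cos(th),0])
for f,u,v,Ap in((a,285.7,110,plane(a,284.5,109.5,.09)),(b,286.5,163,plane(b,285.2,163.2,.09))):
    print('tongue centre y', (plane(f,u,v,.078)-Ap)@ey-.009)
E
```

```text
A (array([0.51782835, 0.11511744, 0.09224053]), [1.167790555693369e-05, 1.1677905556938053e-05]) [0.51786188 0.11511557 0.09      ] [0.51751908 0.11509843 0.09      ]
B [0.59753343 0.12388659 0.09      ]
0.08049551744246132 6.2678070575020834
edge 4.568507353827829
edge 5.900854618324982
tongue centre y -0.010005003296874388
tongue centre y -0.010161351341082264
```

```bash
cat >> h.py <<'E'
th=np.radians(6.2);EX=np.array([np.cos(th),np.sin(th),0]);EY=np.array([-np.sin(th),np.cos(th),0]);EZ=np.array([0,0,1.])
A=np.array([.5179,.1151,.09])
def rel(p): p=p-A; return np.round(1000*np.array([p@EX,p@EY,p[2]]),2)
def frc(): 
    f=monitor.sense()['contact_force']; return np.round([f@EX,f@EY,f[2]],1)
def tgt(x,y,d): # tool such that drift tip is d mm below lug top
    p=A+EX*x/1000+EY*y/1000; p[2]=.09+.088-d/1000; return p
def say(*a):
    st=monitor.sense(); r=rel(st['position']); print(*a,'t',round(st['clock'],2),'xy',r[:2],'d',round(88-r[2],2),'F',frc())
E
python3 - <<'E'
from h import *
q=quat(th-np.pi/2)
env.movel(tgt(0,-4.6,-12),velocity=.1,frame=q); say('above')
snap('wrist','i0')
print(env.movel(tgt(0,-4.6,3),velocity=.03,guard=6)); say()
print(env.movel(tgt(0,-4.4,15),velocity=.02,guard=5)); say()
snap('wrist','i1');snap('side','i1s')
E
```

```text
above t 10.54 xy [-0.25 -4.56] d -12.17 F [ 0.4  0.6 -1.5]
False
t 11.24 xy [ 0.05 -4.61] d 2.98 F [ 0.5  0.  -2. ]
False
t 11.99 xy [ 0.05 -4.38] d 14.92 F [ 0.7  0.3 -2.3]
```

View pics/i0.png

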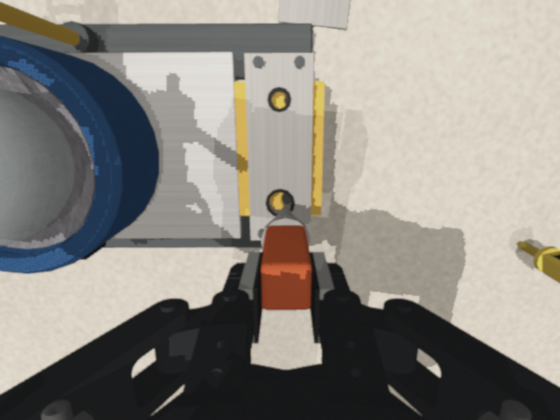

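View pics/i1.png

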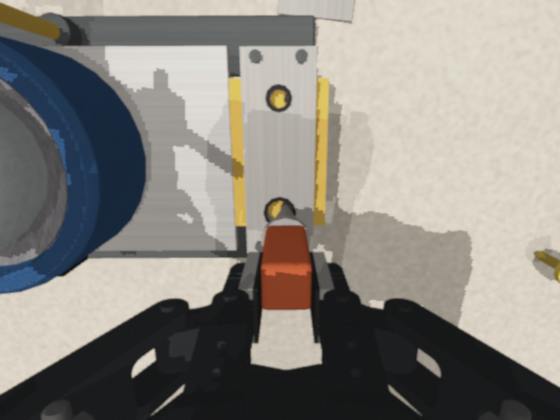

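The drift is 15 mm deep with no contact force, and the second picture shows it entering hole_a at (280,210). That puts the tip inside the tongue's hole, since the tongue's top is 12 mm down. Next I'll lower it while easing toward +y.

```bash
python3 - <<'E'
from h import *
for d in (18,21,24,27,30):
    y=min(0,-6.5+.145*d)
    g=env.movel(tgt(0,y,d),velocity=.015,guard=14); say(g,'cmd',round(y,2),d)
    if g or np.abs(frc()[:3]).max()>18: break
E
```

```text
False cmd -3.89 18 t 12.44 xy [-0.05 -3.89] d 18.1 F [-0.5  0.3 -2.1]
False cmd -3.46 21 t 12.79 xy [ 0.04 -3.69] d 21.1 F [ 1.2 -1.  -2. ]
False cmd -3.02 24 t 13.14 xy [ 0.1  -3.45] d 24.02 F [ 0.8 -5.1 -0.9]
False cmd -2.59 27 t 13.49 xy [ 0.31 -3.13] d 26.45 F [-0.4 -5.   3.3]
False cmd -2.15 30 t 13.84 xy [ 0.35 -2.68] d 29.36 F [ 0.6 -5.8  4.3]
```

```bash
python3 - <<'E'
from h import *
for d in (33,36,39,42,45,48,51):
    y=min(0.2,-6.5+.145*d)
    g=env.movel(tgt(0,y,d),velocity=.015,guard=12); say(g,'cmd',round(y,2),d)
    if g or np.abs(frc()[:3]).max()>18: break
snap('wrist','i2')
E
```

```text
False cmd -1.72 33 t 14.19 xy [ 0.34 -2.28] d 32.35 F [-1.2 -6.1  4. ]
False cmd -1.28 36 t 14.54 xy [ 0.3  -1.81] d 35.36 F [-0.4 -5.7  3.3]
False cmd -0.85 39 t 14.89 xy [ 0.27 -1.39] d 38.4 F [-1.6 -6.7  3.3]
False cmd -0.41 42 t 15.24 xy [ 0.23 -0.95] d 41.43 F [ 0.  -5.7  4.2]
False cmd 0.02 45 t 15.59 xy [ 0.17 -0.51] d 44.46 F [-0.  -5.6  3.8]
False cmd 0.2 48 t 15.94 xy [ 0.1  -0.26] d 47.51 F [-1.5 -5.3  4. ]
False cmd 0.2 51 t 16.29 xy [ 0.08 -0.22] d 50.52 F [-0.7 -7.   2.8]
```

View pics/i2.png

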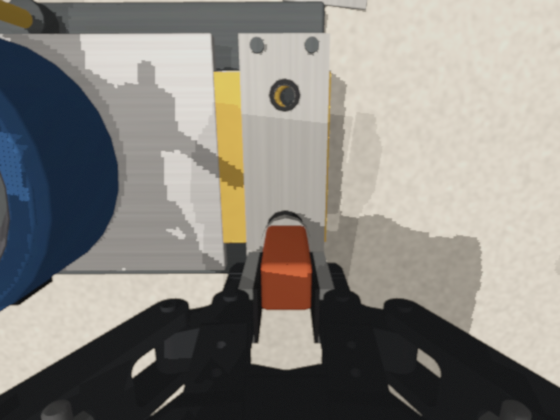

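The carriage is following: the yellow strip at (230,160) has widened on the mantle side and hole_b is opening up. I'll carry on down to the collar's landing.

```bash
python3 - <<'E'
from h import *
for d in (54,57,60,63,66,68,69,70,71,72):
    g=env.movel(tgt(0,.5,d),velocity=.015 if d<66 else .008,guard=9); say(g,d)
    if g or np.abs(frc()[:3]).max()>16: break
E
```

```text
False 54 t 16.69 xy [ 0.08 -0.14] d 53.59 F [-1.3 -6.5  2.9]
False 57 t 17.04 xy [ 0.05 -0.14] d 56.61 F [-1.7 -7.3  2.9]
False 60 t 17.39 xy [-0.01 -0.13] d 59.77 F [-0.5 -7.6  2.2]
False 63 t 17.74 xy [-0.07 -0.14] d 62.86 F [-0.4 -7.1  0.4]
False 66 t 18.27 xy [-0.06 -0.14] d 65.72 F [-1.2 -7.6  2.6]
False 68 t 18.67 xy [-0.03 -0.16] d 67.73 F [-0.8 -7.2  2.6]
False 69 t 18.94 xy [-0.01 -0.14] d 68.68 F [-1.2 -7.2  1.9]
False 70 t 19.22 xy [-0.02 -0.16] d 69.69 F [-1.  -6.2  2.7]
True 71 t 19.43 xy [-0.03 -0.39] d 69.69 F [-2.  -1.6  4.3]
```

```bash
python3 - <<'E'
from h import *
say()
p=monitor.sense()['position']
g=env.movel(tgt(0,.0,71),velocity=.008,guard=10); say(g)
g=env.movel(tgt(0,.0,72),velocity=.008,guard=10); say(g)
snap('wrist','c1');snap('side','c1s');snap('scene','c1c')
E
```

```text
t 19.43 xy [-0.03 -0.39] d 69.69 F [-2.  -1.6  4.3]
True t 19.63 xy [-0.05 -0.39] d 69.71 F [-2.2 -1.1  5. ]
True t 19.84 xy [-0.04 -0.41] d 69.69 F [-0.9 -0.6  4.2]
```

View pics/c1.png

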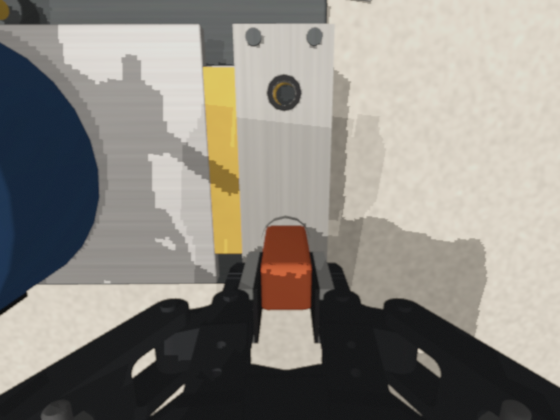

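```bash
python3 - <<'E'
from h import *
a=load('c1c')['frame'][210:310,310:420,::-1];b=load('c1s')['frame'][120:210,205:310,::-1]
cv2.imwrite('pics/cz.png',np.hstack([cv2.resize(x,(390,360),interpolation=cv2.INTER_CUBIC) for x in(a,b)]))
E
```

```text
(no output)
```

View pics/cz.png

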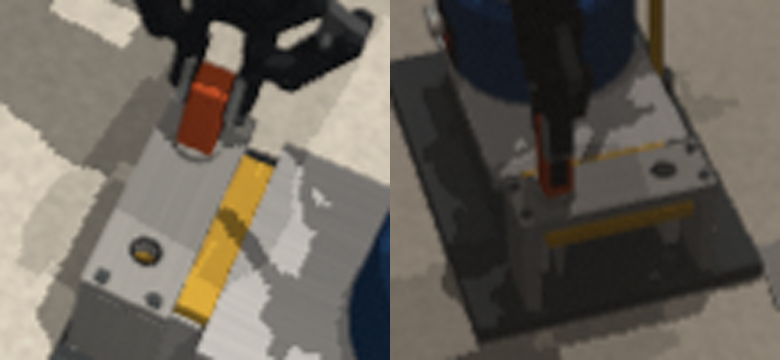

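The collar has landed: there's a sharp stop at d = 69.7 mm, and the picture shows the collar ring flat on the lug at about (287,220). hole_b is nearly clear at (284,92), with about 1 mm of yellow crescent left. Letting go and fetching the pin.

```bash
python3 - <<'E'
from h import *
env.release(); say('rel')
p=monitor.sense()['position'].copy();p[2]=.24
env.movel(p,velocity=.15); say('up')
snap('wrist','d1')
q=quat(np.radians(-73.1))
env.reach([.545,-.256,.24],q); snap('wrist','p1'); say()
E
```

```text
rel t 20.64 xy [-0.07 -1.08] d 70.24 F [-0.3 -0.7  0.2]
up t 21.68 xy [-0.43 -1.06] d -61.09 F [-0.8 -0.8 -0.1]
t 23.17 xy [ -12.64 -370.74] d -62.11 F [-0.2  0.3  0.2]
```

View pics/d1.png

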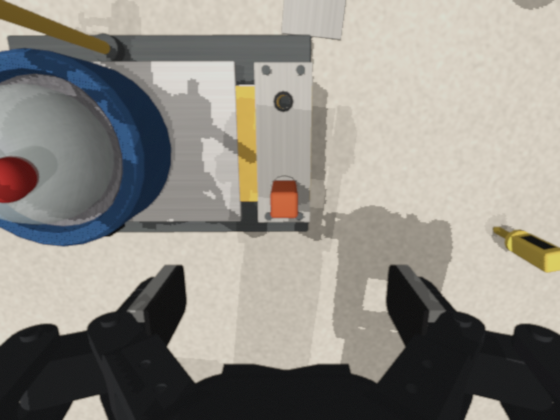

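View pics/p1.png

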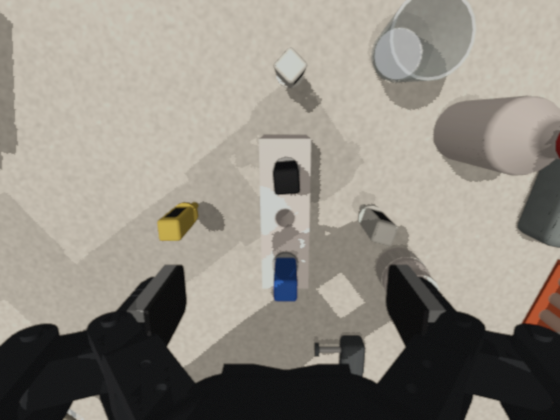

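The drift stands seated in the lug at (284,200), and hole_b at (283,101) is clear. The pin is still in the rack at (286,177). The white look-alike is at (379,225) and the yellow one at (178,222), both clear of the jaws. Gripping the pin.

```bash
python3 - <<'E'
from h import *
f=load('p1');print('proj top',proj(f,[.5606,-.2512,.135]))
c=f['frame'][150:210,265:310];m=(c.max(2)<60).astype('uint8');x=cv2.boundingRect(m);print('black box',x[0]+265,x[1]+150,x[2:])
env.movel([.5606,-.2512,.20],velocity=.2); 
print(env.movel([.5606,-.2512,.093],velocity=.12,guard=12)); st=monitor.sense();print(st['position'])
env.close_gripper(80); st=monitor.sense();print(st['clock'],st['finger_gap'],st['contact_force'],st['position'])
print(env.movel([.5606,-.2512,.24],velocity=.2)); st=monitor.sense();print(st['position'],st['contact_force'])
snap('wrist','p2')
B=A+.08*EX; p=B-.035*EX; p[2]=.22
env.reach(p,quat(th-np.pi/2)); snap('wrist','b1'); st=monitor.sense();print(st['clock'],st['position'])
E
```

```text
proj top [286.63946259 181.92002104]
black box 274 161 (26, 33)
False
[ 0.56099052 -0.25151128  0.09398568]
25.1833 0.23594530769180563 [-0.89155193 -0.06689015  2.18097634] [ 0.56083013 -0.25129846  0.09338017]
False
[ 0.56015445 -0.25091428  0.2384521 ] [ 0.812744   -0.17136212 -1.32524764]
27.5583 [0.5629588  0.11891497 0.2199083 ]
```

View pics/b1.png

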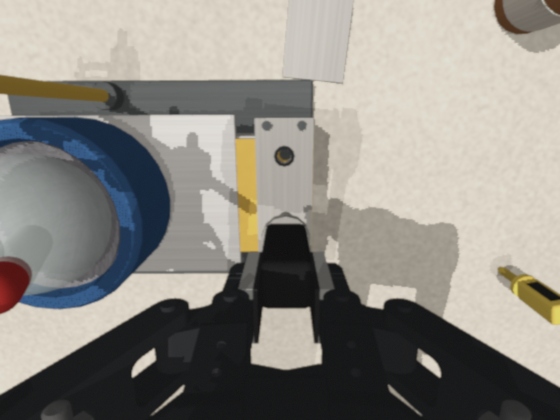

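```bash
python3 - <<'E'
from h import *
f=load('b1');c=f['frame'][140:172,268:300,::-1];cv2.imwrite('pics/bz.png',cv2.resize(c,None,fx=14,fy=14,interpolation=cv2.INTER_CUBIC))
m=(c.max(2)<110).astype('uint8');cs,_=cv2.findContours(m,0,2);k=max(cs,key=cv2.contourArea);h=cv2.convexHull(k);e=cv2.fitEllipse(h);print(e)
u,v=e[0][0]+268,e[0][1]+140;P=plane(f,u,v,.09);print('B rel',rel(P),u,v)
# same method on l2/d1
g=load('d1');c=g['frame'][86:116,268:300];m=(c.max(2)<110).astype('uint8');cs,_=cv2.findContours(m,0,2);e=cv2.fitEllipse(cv2.convexHull(max(cs,key=cv2.contourArea)));print(rel(plane(g,e[0][0]+268,e[0][1]+86,.09)))
E
```

```text
((15.77668571472168, 15.69045352935791), (19.234724044799805, 19.684003829956055), 160.38494873046875)
B rel [79.45  0.43 -0.  ] 283.7766857147217 155.6904535293579
[79.68  0.35 -0.  ]
```

View pics/bz.png

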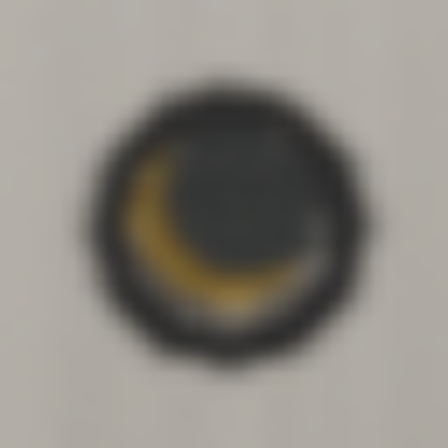

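The wrist picture puts hole_b at (79.6, 0.4) mm from hole_a. The tongue hole shows almost fully, with a thin crescent on the mantle side. Lowering the pin under guard.

```bash
cat >> h.py <<'E'
def tp(x,y,d):
    p=A+EX*x/1000+EY*y/1000; p[2]=.09+.0604-d/1000; return p
def sayp(*a):
    st=monitor.sense(); r=rel(st['position']); print(*a,'t',round(st['clock'],2),'xy',r[:2],'d',round(60.4-r[2],2),'F',frc())
E
python3 - <<'E'
from h import *
q=quat(th-np.pi/2)
env.movel(tp(79.7,0,-8),velocity=.1,frame=q); sayp()
snap('wrist','b2')
for d in (4,9,13,16,20,24):
    g=env.movel(tp(79.7,0,d),velocity=.025,guard=7); sayp(g,d)
    if g or np.abs(frc()).max()>12: break
E
```

```text
t 28.42 xy [7.986e+01 2.000e-02] d -8.58 F [-0.4  0.7 -1.4]
False 4 t 29.1 xy [ 7.972e+01 -1.000e-02] d 3.99 F [-0.9 -0.3 -1.7]
False 9 t 29.45 xy [ 7.966e+01 -1.000e-02] d 9.18 F [-0.7 -0.4 -0.5]
False 13 t 29.76 xy [7.967e+01 1.000e-02] d 13.2 F [ 1.  -0.6 -0.6]
False 16 t 30.02 xy [ 7.965e+01 -5.000e-02] d 16.21 F [-0.6  0.8 -0.9]
False 20 t 30.33 xy [ 7.961e+01 -5.000e-02] d 20.27 F [-1.  -0.8 -0.8]
False 24 t 30.64 xy [ 7.96e+01 -6.00e-02] d 24.29 F [-0.5 -0.3 -1.4]
```

View pics/b2.png

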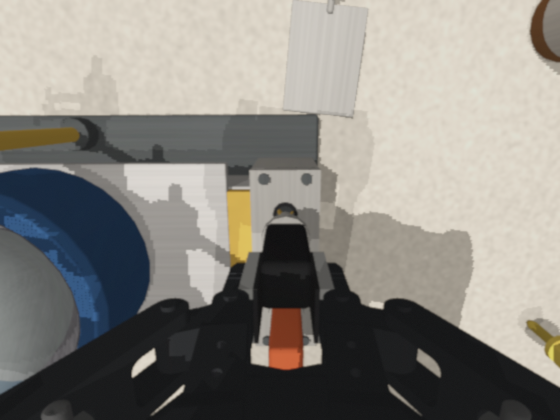

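It slid through both plates without resistance. Pushing it home.

```bash
python3 - <<'E'
from h import *
for d in (30,35,39,41,42,43,44,45):
    g=env.movel(tp(79.7,0,d),velocity=.02 if d<40 else .008,guard=8); sayp(g,d)
    if g or np.abs(frc()).max()>12: break
snap('wrist','b3')
env.release(); sayp('rel')
p=monitor.sense()['position'].copy();p[2]=.25
env.movel(p,velocity=.15); sayp('up')
p=p-.07*EX; env.movel(p,velocity=.2)
snap('wrist','e1');snap('side','e1s');snap('scene','e1c');sayp()
a=load('e1c')['frame'][200:310,310:430,::-1];b=load('e1s')['frame'][120:210,205:310,::-1]
cv2.imwrite('pics/ez.png',np.hstack([cv2.resize(x,(390,360),interpolation=cv2.INTER_CUBIC) for x in(a,b)]))
E
```

```text
False 30 t 31.09 xy [7.961e+01 1.000e-02] d 30.25 F [-1.1 -0.5 -1.9]
False 35 t 31.49 xy [79.61  0.  ] d 35.27 F [-0.3  0.2 -2. ]
False 39 t 31.84 xy [7.962e+01 1.000e-02] d 39.29 F [-1.2 -1.2 -2.7]
False 41 t 32.24 xy [ 7.968e+01 -3.000e-02] d 41.07 F [-1.4 -1.1 -0.3]
False 42 t 32.52 xy [ 7.973e+01 -1.000e-02] d 42.01 F [-1.4 -1.6 -0.8]
True 43 t 32.73 xy [ 7.972e+01 -4.000e-02] d 42.06 F [-0.7  0.7  3.5]
rel t 33.42 xy [79.2  -0.25] d 42.94 F [-0.1  0.3 -1.1]
up t 34.52 xy [78.87 -0.26] d -98.56 F [-0.2 -0.5  0.3]
t 35.17 xy [ 9.82 -0.35] d -99.06 F [ 0.6 -0.7 -0.3]
```

View pics/ez.png

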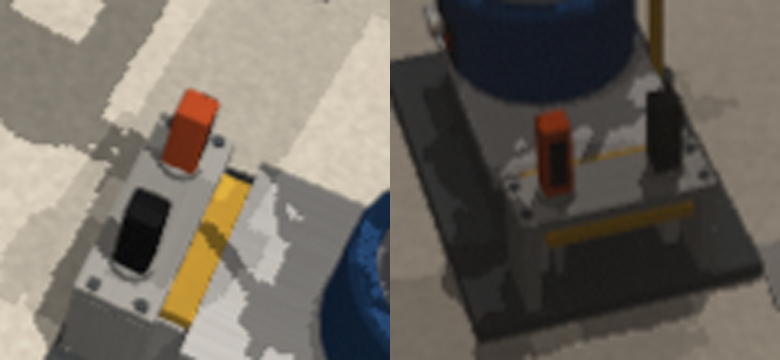

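View pics/e1.png

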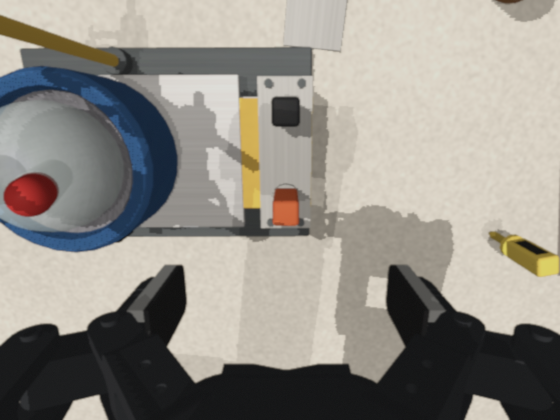

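```bash
python3 - <<'E'
from h import *
s=load('e1c');d=load('e1s')
for n,a,b in(('drift',(371.5,230.9),(248.3,149.2)),('pin',(357.1,261.5),(278.5,144.2))):
    x,r=tri((s,*a),(d,*b));print(n,'top',rel(x),'(expect z 60)',np.round(r,4))
w=load('e1'); print('wrist top drift',rel(plane(w,286,208,.15)),'pin',rel(plane(w,285.5,111,.15)))
# carriage travel: tongue's +y end at z=.078, before (l2) and now
def edge(f,row):
    h=cv2.cvtColor(f['frame'],cv2.COLOR_RGB2HSV)[row];m=np.where((h[200:275,0]>18)&(h[200:275,0]<30)&(h[200:275,1]>120))[0]+200
    return rel(plane(f,m.min(),row,.078))[1]
print('tongue edge y before/after',edge(load('l2'),80),edge(load('l2'),100),edge(w,115),edge(w,185))
E
```

```text
drift top [ 0.83 -0.2  60.48] (expect z 60) [0.0005 0.0005]
pin top [8.015e+01 8.000e-02 5.870e+01] (expect z 60) [0.002 0.002]
wrist top drift [ 4.17 -0.77 60.  ] pin [80.65 -0.43 60.  ]
tongue edge y before/after 34.7 34.42 43.55 43.1
```

Both handle tops sit at about +60 mm (drift 60.5, pin 58.7), as expected with the collars seated. The carriage has moved about +8.8 mm. The wrist value of 4.2 mm in x for the drift came from a hand-picked pixel that includes the handle's side face; the two-view value is 0.8 mm. Handing in.

```bash
python3 - <<'E'
from h import *
job.hand_in(); print(monitor.sense()['clock'])
E
```

```text
the job is handed in; nothing more can be done
the job is handed in; nothing more can be done
```

The drift and the locking pin are both home in the lug and let go. I handed the job in at about 35 s of the 72 s allowed; no verdict was reported.

- **Drift:** The wrist camera showed the tongue's holes about 10 mm off toward -y. I fed the tip through the overlap without contact, then pushed it down while easing toward +y. Readings between steps stayed under about 8 N, until the collar landed with a sharp stop.
- **Locking pin:** It went through the smaller holes with almost no resistance, and its collar landed at 42 mm depth.
- **Last checks:**
  - The handle tops stand 60.5 mm (drift) and 58.7 mm (pin) above the lug, where 60 mm is expected. The pin's two views disagreed by 2 mm per ray.
  - Horizontally, both were within about 1 mm of their holes in the two-view measurement.
  - The tongue's edge had moved about 8.8 mm, against the 7 mm needed.
- **One reading disagreed:** A rough wrist-camera reading put the drift's top 4 mm off in x. I put that down to a badly picked pixel that took in the handle's side face, and did not repeat the measurement.
- **Not checked:** I did not re-measure the other objects on the table at the end. I felt no unexpected contact while moving.

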